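# Spring check of the photometer's mirror mount

### The job

Check the spring of the mirror mount: with the fingertips, press down the round pad on the free corner of its tilting plate until the needle on the dial points into the gap of the two-pronged index, without running on past the index, keep it there for about two seconds, then let go so that the plate springs back and stays up. Only press: do not grip, lift or shove the mount, do not shift the index, and leave the glassware and other things around it where they stand.

Things in the scene. Friction and masses are not known exactly. Their poses are not given: they have to be found in the camera images.
- mount: The mirror mount, 2 kg, standing loose on the table: grey base 180 x 270 x 16 mm (x, y, z). Origin: centre of its underside, z up. A square aluminium plate (100 x 100 x 10 mm, set at 45 degrees, round mirror on it) is centred at (0, -50, 62) mm and rocks about the line through its +y and -y corners; its -x corner is free, on a coil spring. At +y a white dial housing (150 x 104 mm, top 51 mm up).
- press_pad: Round black pad to be pressed, 24 mm across, 8 mm thick, on the plate's free corner. Origin: centre of its underside, at mount (-54, -50, 67) mm when released; z is its normal (up), so its top is 8 mm along z, 75 mm above the table. It is 54 mm from the rocking line: drop = 54 mm x sin(plate angle), at most 19 mm. Spring force about 3 N at first, 8 N at 0.26 rad; it returns by itself.
- tilt_plate (a joint): Angle of the plate, rad: 0 released, grows as the free corner goes down, stop at 0.36.
- needle (a joint): Angle of the needle about its upright pivot, rad: 0 with the plate released, grows anticlockwise seen from above; the linkage makes it exactly 4 times the plate's angle.
- index (a joint): Angle at which the index stands, rad, on the same zero as the needle, so the needle points into the middle of the gap when the two angles are equal. Set somewhere between 0.5 and 1.05 and stays there by friction.
- needle_tip (a point): Tip of the black needle, 66 mm from its pivot, 57 mm above the table. The pivot is at mount (0, 45) mm; at angle 0 the needle points 0.72 rad to the +x side of the mount's +y direction, and it sweeps towards mount -x.
- index_gap (a point): Middle of the index's gap, on the needle tip's circle. The index is a dark steel rider at the dial's rim with two short upright prongs 20 mm apart (inner faces), just outside the needle tip. Its x axis points outwards from the pivot, its y axis the way the needle moves when the pad is pressed.
- beaker_rim (a point): Glass beaker, 68 mm across, 85 mm high; centre of its mouth. Bystander.
- reagent: Small white reagent bottle with a green cap, 32 mm across, 72 mm high; origin under its base. Bystander.
- cuvette_a: Capped clear cuvette, about 18 mm square, 52 mm high, upright; origin under its base. Bystander.
- cuvette_b: A second such cuvette. Bystander.
- dish: Shallow white dish, 80 mm across, 14 mm high; origin under its base. Bystander.
- balance: Black pocket balance 130 x 80 x 20 mm with a round steel pan; origin under its middle. Bystander.
- buffer_jar: Amber glass jar with a blue lid, 64 mm across, 90 mm high; origin under its base. Bystander.

How it is judged:
On the way:
1. fingers press the pad down and keep the needle in the gap of the index for 0.8 s (y of needle_tip in the frame of index_gap between -0.0105 and 0.0105 m and contact force between the fingers and press_pad above 0.5 N), for 0.8 s.
At the end, for the whole second after the job is handed in: The plate is back up (within 0.02 rad of released) and still, and the mount stands flat on the table within 20 mm of where it stood (value of joint tilt_plate below 0.02 rad and velocity of joint tilt_plate below 0.05 rad/s and linear speed of mount below 0.01 m/s and distance of mount from where it was at the start of the episode below 0.02 m and height (world z) of mount below 0.006 m and angle between mount's own z axis and vertical below 0.03 rad); the robot touches nothing.
It fails at once if the needle is driven past the index (tip more than 20 mm beyond the middle of the gap) (y of needle_tip in the frame of index_gap above 0.02 m).
It fails at once if the mount is lifted, tipped or shoved (height (world z) of mount above 0.008 m or angle between mount's own z axis and vertical above 0.06 rad or distance of mount from where it was at the start of the episode above 0.02 m).
It fails at once if the index is shifted (distance of index_gap from where it was at the start of the episode above 0.02 m).
It fails at once if a bystander is moved or tipped (distance of any of beaker_rim, reagent, cuvette_a, cuvette_b, dish, balance, buffer_jar from where it was at the start of the episode above 0.02 m or angle between any of beaker_rim, reagent, cuvette_a, cuvette_b, dish, balance, buffer_jar's own z axis and vertical above 0.35 rad).
It also fails if it takes over 38 s, if anything falls off the work surface, if the arm or the gripper's body presses on something with over 40 N, if the wrist force passes 120 N, or if a joint passes its speed limit or range.

### The arm

A 7-joint arm with a two-finger parallel gripper is mounted at the origin on the work surface. World frame = base frame: x ahead of the robot, y to its left, z up, the work surface at z = 0. Lengths are in m, angles in rad, forces in N, time in s.
With the tool pointing down it reaches from about 0.4 to 0.875 m from the base axis. Payload 19.3 kg.
Tool frame: the origin (TCP) lies midway between the tips of the shut fingers; the grasp point (between the pads) lies 19 mm behind it; z points along the fingers, y is the line along which they close (so a half turn about z gives the same grasp; the last joint's range is limited). The gripper opens to 85 mm and grips with 20 to 120 N. Pads are 22 mm wide; open, the fingers measure 114 mm over their backs; the gripper's body (76 mm by 85 mm) begins 54 mm behind the grasp point. The pads swing forward as they close: fully open they stand 13 mm farther back than shut.
Start: joints at [-1.35, 0.521, -0.036, 1.599, 0.021, 1.021, -0.113], TCP at [0.179, 0.599, 0.231] pointing down, gripper open.
Joint ranges: [-2.91, 2.91], [-0.3, 2.13], [-1.5, 1.42], [0.17, 2.43], [-1.26, 4.41], [0.16, 1.93], [-2.52, 2.52]. Speed limits (rad/s): [1.89, 1.89, 2.39, 2.39, 3.01, 3.01, 3.01].

### API

Orientations are given as [roll, pitch, yaw] about the fixed x, y, z axes, in that order (R = Rz(yaw) Ry(pitch) Rx(roll)).
In Python, from workcell import telemetry, grab_frame, calibration, bot, outline_of, landmark_of gives the robot as it stands. The module is installed in compiled form; this text tells all that it offers.
- The arm moves only by the shell command python3 -m inch 'ROWS' [FORCE]. ROWS is JSON, a list of rows, each a list of 7 numbers: the shift along the tool's x, y, z in m, then the turn, a rotation vector about the tool's x, y, z in rad, then the closure, from 0 (fully open) to 1 (shut). A call has 1 to 5 rows; each row shifts and turns the commanded pose from where the row before left it, along the tool's axes as they then stand; what a row does not reach is not made up. A row lasts 1/10 s, in which the tool goes at most 50 mm and 8.59 degrees, less where a joint would pass 70% of its speed; a pose out of reach is approached as far as the arm can. A call is refused whole if a number of a shift passes 0.05 or a number of a turn 0.15, either way. A call with a gripper value outside its range is refused whole. The fingers move at their own pace and stop on an object; FORCE is the grip in N (left out, the last holds). Time passes only in rows, so rows that do not move let the fingers close. It gives the time, the measured TCP pose, the force, the opening and the grip force at its end, in the units of the state.
- telemetry.observe(): the state, without advancing time (a new reading comes with each control period).
- grab_frame(name): name is "side" or "top" or "wrist"; returns the picture (420x560x3 uint8, red, green, blue); there is no depth.
- calibration(name): a dict with "fovy" (degrees; the focal length in pixels is half the picture's height over the tangent of half this angle, whatever the lens; pixels are square), "cx", "cy" (the principal point, pixels), "pose" (4x4, takes a point from camera to world coordinates). Camera axes: x right, y down, z forward; pixel columns grow to the right and rows downward; lengths in m; the calibration is good to about 2 mm. A picture is of the moment at which its call begins: read the wrist's pose just before it. calibration takes no time and is no camera call; for the wrist camera it gives the pose at the moment of the call.
- bot.job_done(): hands the job in; it is judged then, once.
Trained networks look in the newest picture that a camera, given by its name, has taken for a name from the list of things; names that differ only in an ending like _2 or _b are one class to them, and where a whole thing is asked for, a point or a joint stands for the part that bears it (a point fixed in the world has none). Each returns a list of dicts, best first, with "score" (0 to 1); they miss things now and then, are a little off and sometimes report something else, mostly with a low value. They report only what shows in the picture. A call takes as long as a camera call.
- outline_of(label, camera): "region" (420x560 bool, what is visible of it) and "rect" ([left, top, right, bottom] in pixels, round what is visible of it).
- landmark_of(label, camera): "xy" ([column, row] in pixels: a listed point, or the origin of a listed thing).
The state is a dict: "clock": time; "qpos": joint angles; "qd": joint speeds; "joint_efforts": joint torques, N m; "position": TCP position; "tool_rot": TCP orientation; "force": force on the tool from outside, world axes, zero at the start; "moment": the same for the moment, N m; "grip_width": finger opening in m; "finger_force": force on a finger pad.
Only numpy, scipy, OpenCV 4.12 (cv2) and the standard library are available. Lean on these libraries where they do the work, as an engineer would, in place of code of your own. Each camera call takes 0.05 s, during which the arm holds its last target. There are 200 camera calls.

## Working session

There is one attempt and no reset: what is moved stays moved. The work goes in short steps, Python scripts to look and compute and a shell command to move; the robot and the scene stay as the last step left them, time stands still between calls to the robot, and variables do not carry over. Pictures are saved under pics/ and viewed, at most 10 in all, crops included, and the job is handed in when it is done.

```bash
mkdir -p pics; cat > h.py <<'E'
import numpy as np, cv2
from workcell import telemetry, grab_frame, calibration, bot, outline_of, landmark_of
def ray(cam,xy,cal=None):
    c=cal or calibration(cam); f=210/np.tan(np.radians(c["fovy"])/2)
    P=np.array(c["pose"]); d=P[:3,:3]@np.array([(xy[0]-c["cx"])/f,(xy[1]-c["cy"])/f,1]); return P[:3,3],d
def atz(cam,xy,z,cal=None):
    o,d=ray(cam,xy,cal); return o+d*(z-o[2])/d[2]
def proj(cam,p):
    c=calibration(cam); f=210/np.tan(np.radians(c["fovy"])/2)
    P=np.array(c["pose"]); q=P[:3,:3].T@(np.array(p)-P[:3,3]); return np.array([c["cx"]+f*q[0]/q[2],c["cy"]+f*q[1]/q[2]])
def save(n,im): cv2.imwrite("pics/"+n,im[:,:,::-1])
E
cat > a.py <<'E'
from h import *
np.set_printoptions(precision=4,suppress=True)
Z=dict(mount=0,press_pad=.067,needle_tip=.057,index_gap=.057,beaker_rim=.085,reagent=0,cuvette_a=0,dish=0,balance=0,buffer_jar=0)
for cam in("top","side"):
    im=grab_frame(cam); save(cam+"0.png",im)
    print(cam,np.array(calibration(cam)["pose"])[:3,3])
    for n,z in Z.items():
        for r in landmark_of(n,cam)[:2]: print(n,round(r["score"],2),np.array(r["xy"]),atz(cam,r["xy"],z))
s=telemetry.observe(); print(s)
E
python3 a.py
```

```text
top [ 0.4539 -0.0138  1.3001]
mount 0.7 [256.8 220. ] [0.5522 0.0474 0.    ]
press_pad 0.69 [432.5 169.3] [ 0.6878 -0.4314  0.067 ]
press_pad 0.65 [269.4 245.4] [0.4796 0.01   0.067 ]
needle_tip 0.41 [228.2 200.4] [0.6008 0.1229 0.057 ]
index_gap 0.62 [257.8 221.5] [0.5439 0.042  0.057 ]
index_gap 0.58 [213.5 218.3] [0.5519 0.1617 0.057 ]
beaker_rim 0.74 [263.7 161.9] [0.7018 0.0267 0.085 ]
reagent 0.66 [214.  218.9] [0.5547 0.1683 0.    ]
reagent 0.6 [314.  254.1] [ 0.4574 -0.1138  0.    ]
cuvette_a 0.62 [246.  266.2] [0.4229 0.0762 0.    ]
cuvette_a 0.62 [282.1 271.6] [ 0.4085 -0.0247  0.    ]
dish 0.75 [193.2 195.3] [0.6216 0.2288 0.    ]
dish 0.48 [262.3 165.2] [0.7096 0.0334 0.    ]
balance 0.58 [116.2 266. ] [0.4216 0.438  0.    ]
buffer_jar 0.74 [434.2 168. ] [ 0.7043 -0.4591  0.    ]
buffer_jar 0.55 [259.  222.7] [0.5446 0.0412 0.    ]
side [ 0.3463 -0.9328  0.693 ]
mount 0.69 [251.2 231.8] [0.5389 0.0499 0.    ]
press_pad 0.46 [230.3 222.5] [0.4753 0.014  0.067 ]
needle_tip 0.46 [260.5 198.3] [0.5892 0.1353 0.057 ]
index_gap 0.54 [247.5 197.1] [0.5528 0.1535 0.057 ]
beaker_r
[... 217 characters left out ...]
.1 196.3] [0.6289 0.2397 0.    ]
dish 0.38 [248.5 198.1] [0.5731 0.2434 0.    ]
balance 0.94 [198.7 174.8] [0.4339 0.4609 0.    ]
buffer_jar 0.6 [380.9 359.6] [ 0.69   -0.4586  0.    ]
{'clock': 1.1, 'qpos': array([-1.3502,  0.5214, -0.0363,  1.5995,  0.0212,  1.0211, -0.1128]), 'qd': array([-0.001 ,  0.002 , -0.0003, -0.0003,  0.0001, -0.0012, -0.0008]), 'joint_efforts': array([  0.0002, -92.685 ,   1.978 , -37.0227,   0.0179,   0.0023,
         0.    ]), 'position': array([0.1792, 0.5987, 0.2313]), 'tool_rot': array([-3.1415,  0.    ,  2.8507]), 'force': array([-0.3934,  1.0555,  0.3006]), 'moment': array([-0.0396,  0.0081, -0.0096]), 'finger_force': 0.0, 'grip_width': 0.08529208887353487}
```

```bash
python3 -c "
import cv2
a=cv2.imread('pics/top0.png')[120:310,150:350];b=cv2.imread('pics/side0.png')[150:300,170:330]
cv2.imwrite('pics/t1.png',cv2.resize(a,(630,598),interpolation=cv2.INTER_CUBIC));cv2.imwrite('pics/s1.png',cv2.resize(b,(640,600),interpolation=cv2.INTER_CUBIC))"
```

```text
(no output)
```

View pics/t1.png

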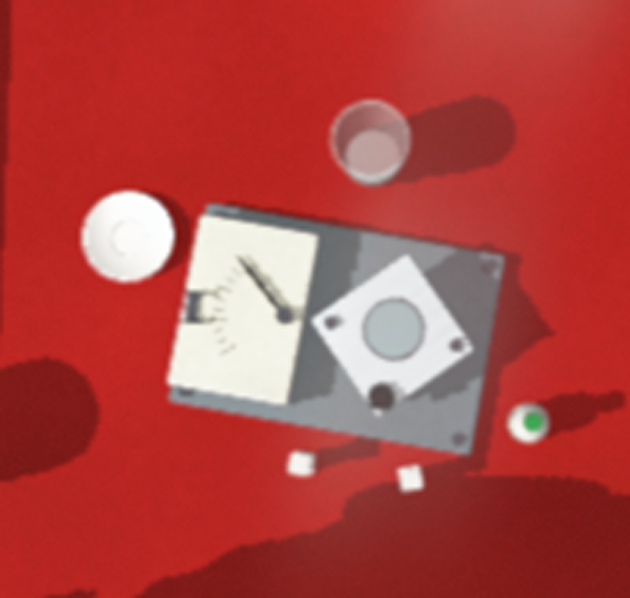

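View pics/s1.png

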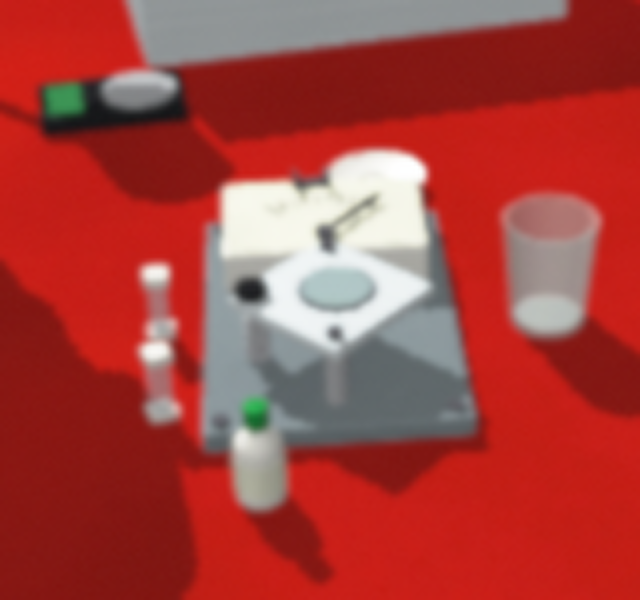

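View pics/top0.png

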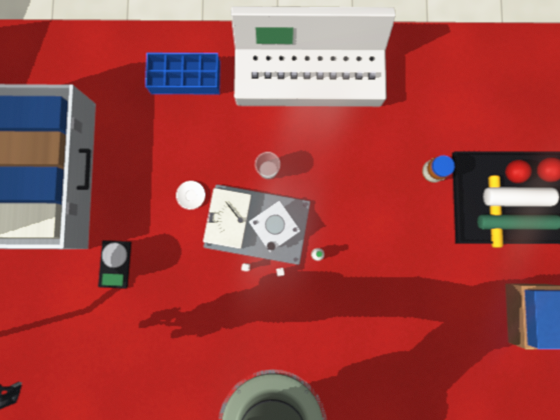

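```bash
cat > d.py <<'E'
from h import *
import sys
from scipy.spatial.transform import Rotation as R
# deltas in tool axes to target given x y z yaw
s=telemetry.observe(); t=np.array([float(v) for v in sys.argv[1:4]]); r=R.from_euler('xyz',s['tool_rot'])
T=R.from_euler('xyz',[np.pi,0,float(sys.argv[4])])
print('clock',s['clock'],'pos',s['position'].round(4),'rot',s['tool_rot'].round(3),'F',s['force'].round(2))
print('shift(tool now)',r.inv().apply(t-s['position']).round(4),'turn',(r.inv()*T).as_rotvec().round(4),'shift in target axes',T.inv().apply(t-s['position']).round(4))
E
python3 d.py .478 .010 .20 2.85; python3 d.py .478 .010 .20 1.57
```

```text
clock 1.1 pos [0.1792 0.5987 0.2313] rot [-3.142  0.     2.851] F [-0.39  1.06  0.3 ]
shift(tool now) [-0.455  -0.4783  0.0313] turn [-0.0001  0.      0.0007] shift in target axes [-0.4554 -0.478   0.0313]
clock 1.1 pos [0.1792 0.5987 0.2313] rot [-3.142  0.     2.851] F [-0.39  1.06  0.3 ]
shift(tool now) [-0.455  -0.4783  0.0313] turn [-0.0000e+00  1.0000e-04  1.2807e+00] shift in target axes [-0.5885  0.2992  0.0313]
```

```bash
python3 -m inch '[[-0.03,-0.032,0,0,0,0,1],[-0.03,-0.032,0,0,0,0,1],[-0.03,-0.032,0,0,0,0,1],[-0.03,-0.032,0,0,0,0,1],[-0.03,-0.032,0,0,0,0,1]]' 20
python3 -m inch '[[-0.03,-0.032,0,0,0,0,1],[-0.03,-0.032,0,0,0,0,1],[-0.03,-0.032,0,0,0,0,1],[-0.03,-0.032,0,0,0,0,1],[-0.03,-0.032,0,0,0,0,1]]'
python3 d.py .478 .010 .16 2.85
```

```text
clock: 1.6
position: [0.2776, 0.4008, 0.2314]
tool_rot: [3.141, 0.0, 2.851]
force: [0.8, -0.9, -0.6]
grip_width: 0.0124
finger_force: 0.0
clock: 2.1
position: [0.3754, 0.2046, 0.2316]
tool_rot: [3.141, 0.0, 2.851]
force: [0.8, 0.4, 0.5]
grip_width: -0.0001
finger_force: 0.0
clock 2.1 pos [0.3754 0.2046 0.2316] rot [3.141 0.    2.851] F [0.79 0.39 0.53]
shift(tool now) [-0.154  -0.1571  0.0715] turn [0.0007 0.0004 0.0009] shift in target axes [-0.1542 -0.1569  0.0716]
```

```bash
python3 -m inch '[[-0.03,-0.031,0.014,0,0,0,1],[-0.03,-0.031,0.014,0,0,0,1],[-0.03,-0.031,0.014,0,0,0,1],[-0.03,-0.031,0.014,0,0,0,1],[-0.03,-0.031,0.014,0,0,0,1]]'
python3 -m inch '[[0,0,0,0,0,0,1],[0,0,0,0,0,0,1]]'
cat > look.py <<'E'
from h import *
import sys
Z=dict(mount=0,press_pad=.067,needle_tip=.057,index_gap=.057)
for cam in("top","side","wrist"):
    cal=calibration(cam); im=grab_frame(cam); save(cam+sys.argv[1]+".png",im)
    for n,z in Z.items():
        for r in landmark_of(n,cam)[:2]: print(cam,n,round(r["score"],2),np.array(r["xy"]).round(1),atz(cam,r["xy"],z,cal).round(4))
ims=[cv2.imread(f"pics/{c}{sys.argv[1]}.png") for c in("top","side","wrist")]
m=np.vstack([np.hstack([cv2.resize(ims[0][160:280,190:350],(400,300)),cv2.resize(ims[1][150:270,180:340],(400,300))]),np.hstack([cv2.resize(ims[2],(400,300))]*2)])
cv2.imwrite(f"pics/m{sys.argv[1]}.png",m)
E
python3 look.py 1; python3 d.py .478 .010 .10 2.85
```

```text
clock: 2.6
position: [0.4748, 0.013, 0.1609]
tool_rot: [3.141, 0.001, 2.851]
force: [0.5, -0.2, 0.1]
grip_width: 0.0003
finger_force: 0.0
clock: 2.8
position: [0.4741, 0.0138, 0.161]
tool_rot: [-3.141, -0.001, 2.849]
force: [-0.4, 1.3, 0.1]
grip_width: 0.0004
finger_force: 0.0
top mount 0.65 [256.5 222.1] [0.5463 0.0482 0.    ]
top needle_tip 0.59 [229.5 204.1] [0.5907 0.1192 0.057 ]
top index_gap 0.6 [215.6 219.3] [0.5492 0.156  0.057 ]
side mount 0.77 [250.8 230.4] [0.5393 0.0572 0.    ]
side press_pad 0.54 [232.  222.6] [0.4796 0.0123 0.067 ]
side needle_tip 0.57 [209.  253.7] [ 0.4016 -0.0948  0.057 ]
side needle_tip 0.5 [266.2 199.5] [0.604  0.1235 0.057 ]
side index_gap 0.54 [250.3 196.1] [0.5623 0.1571 0.057 ]
wrist mount 0.87 [333.7 250.1] [0.5419 0.0434 0.    ]
wrist press_pad 0.9 [272.5 226.4] [0.4803 0.0062 0.067 ]
wrist needle_tip 0.56 [471.  317.3] [0.6009 0.131  0.057 ]
wrist index_gap 0.65 [495.6 257.3] [0.5543 0.1551 0.057 ]
clock 3.55 pos [0.4741 0.0147 0.1613] rot [-3.142  0.     2.851] F [ 0.55 -0.02 -0.08]
shift(tool now) [-0.0051 -0.0033  0.0613] turn [-0.      0.      0.0007] shift in target axes [-0.0051 -0.0033  0.0613]
```

View pics/m1.png

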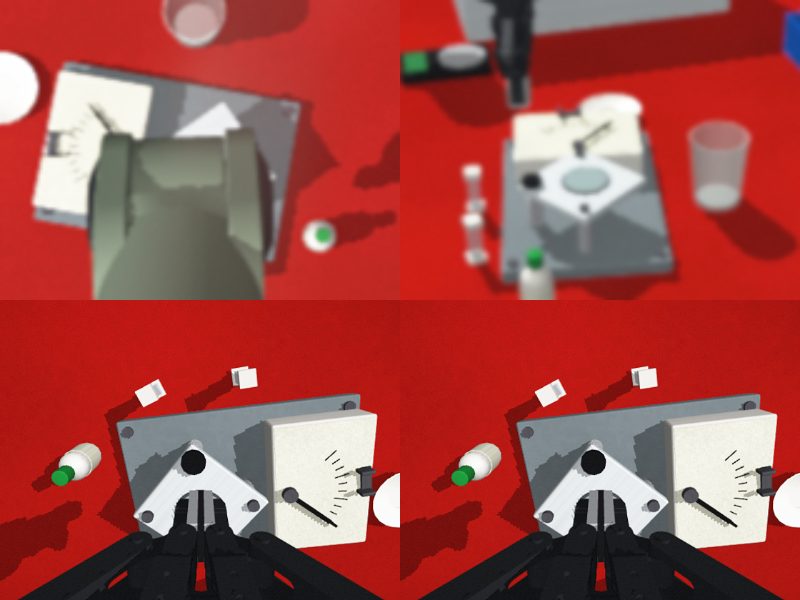

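```bash
cat > ang.py <<'E'
from h import *
import sys
# px pivot, tip/gap -> angles; pivot from fitted mount
cal=calibration("wrist"); im=grab_frame("wrist"); save(sys.argv[1],im)
x0,y0,x1,y1=map(int,sys.argv[2:6]); c=im[y0:y1,x0:x1]; k=min(800/(x1-x0),600/(y1-y0))
save("c_"+sys.argv[1],cv2.resize(c,None,fx=k,fy=k,interpolation=cv2.INTER_CUBIC)); print("scale",k)
np.save("cal.npy",cal,allow_pickle=True)
E
python3 ang.py w2.png 360 150 560 300; python3 d.py .477 .0095 .085 2.85
```

```text
scale 4.0
clock 3.6 pos [0.4741 0.0146 0.1613] rot [-3.142 -0.     2.851] F [ 0.18 -0.83 -0.78]
shift(tool now) [-0.0043 -0.0041  0.0763] turn [-0.0001 -0.0001  0.0007] shift in target axes [-0.0043 -0.0041  0.0763]
```

View pics/c_w2.png

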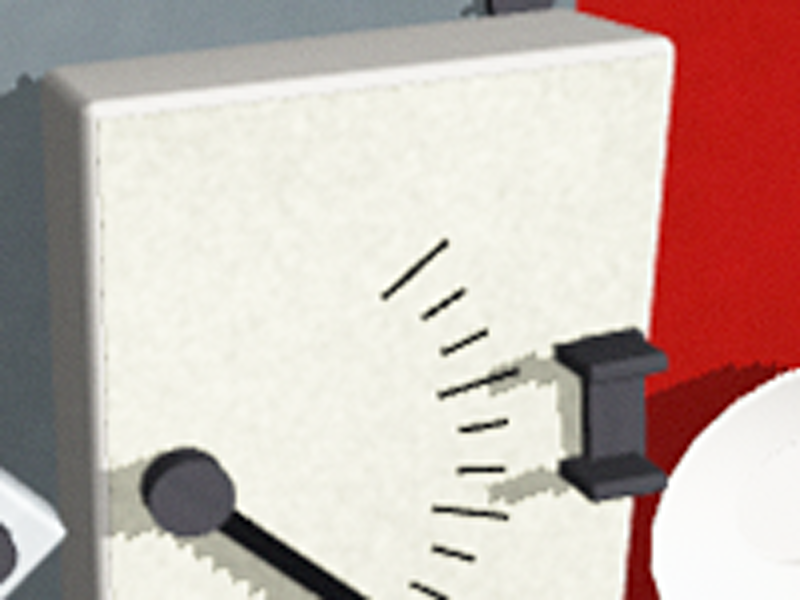

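```bash
cat > an.py <<'E'
from h import *
import sys
cal=np.load("cal.npy",allow_pickle=True).item()
a=[float(v) for v in sys.argv[1:]]
p,t,g=[atz("wrist",a[i:i+2],.058,cal) for i in(0,2,4)]
f=lambda v:np.arctan2(v[1],v[0])
print(p,t,g,'r',np.linalg.norm(t-p),np.linalg.norm(g-p),'needle-to-gap angle',f(g-p)-f(t-p))
E
python3 an.py 407.5 272.5 470.5 317 502.5 253
python3 -m inch '[[-0.0043,-0.004,0.016,0,0,0,1],[0,0,0.02,0,0,0,1],[0,0,0.02,0,0,0,1],[0,0,0.012,0,0,0,1],[0,0,0,0,0,0,1]]'
python3 ang.py w3.png 170 150 560 420;python3 d.py .477 .0095 .07 2.85
```

```text
[0.54730785 0.09003388 0.058     ] [0.59954038 0.12982783 0.058     ] [0.55155267 0.15937932 0.058     ] r 0.06566426061259431 0.06947523411788212 needle-to-gap angle 0.8586106064600341
clock: 4.1
position: [0.4763, 0.0095, 0.0922]
tool_rot: [-3.141, -0.002, 2.851]
force: [0.4, -0.1, 0.1]
grip_width: -0.0001
finger_force: 0.0
scale 2.051282051282051
clock 4.15 pos [0.4768 0.0095 0.0931] rot [-3.141e+00 -1.000e-03  2.851e+00] F [-0.73 -0.62  0.77]
shift(tool now) [-0.0002  0.0001  0.0231] turn [-0.0006 -0.001   0.0006] shift in target axes [-0.0001  0.0001  0.0231]
```

View pics/c_w3.png

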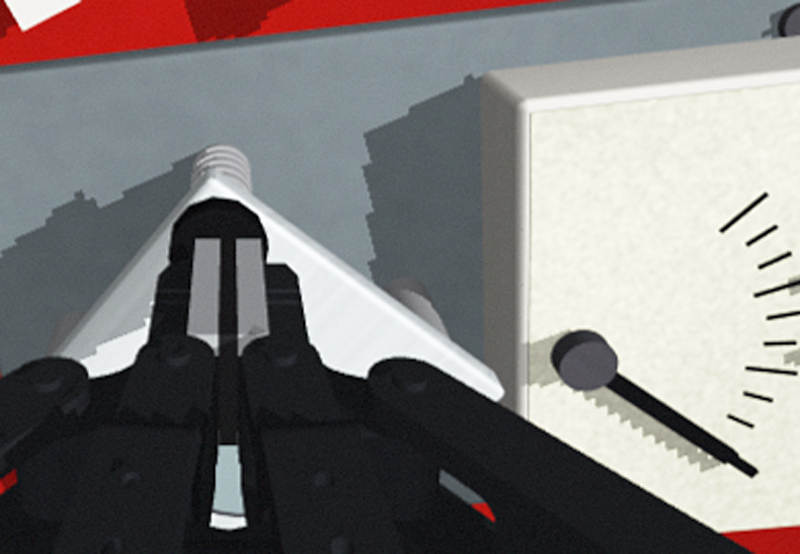

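```bash
python3 -m inch '[[0,0,0.008,0,0,0,1],[0,0,0.006,0,0,0,1],[0,0,0.004,0,0,0,1],[0,0,0.004,0,0,0,1],[0,0,0,0,0,0,1]]'
cat > nd.py <<'E'
from h import *
import sys
cal=calibration("wrist"); im=grab_frame("wrist"); save(sys.argv[1],im); np.save("cal.npy",cal,allow_pickle=True)
for n in("needle_tip","index_gap"):
    for r in landmark_of(n,"wrist")[:2]: print(n,round(r["score"],2),np.array(r["xy"]).round(1),atz("wrist",r["xy"],.057,cal).round(4))
p=np.array([.5473,.0900]); f=lambda v:np.arctan2(v[1],v[0])
# dark needle: mean darkness sampled along ray from the pivot, per angle
g=cv2.cvtColor(im,cv2.COLOR_RGB2GRAY).astype(float)
f=210/np.tan(np.radians(cal["fovy"])/2); P=np.array(cal["pose"]); best=[]
for a in np.arange(-.1,1.4,.01):
    th=np.arctan2(.1298-.0900,.5995-.5473)+a; v=[]
    for r in np.arange(.02,.063,.002):
        q=P[:3,:3].T@(np.array([p[0]+r*np.cos(th),p[1]+r*np.sin(th),.057])-P[:3,3]); u=f*q[:2]/q[2]+[cal["cx"],cal["cy"]]
        i,j=int(round(u[1])),int(round(u[0]))
        if 0<=i<420 and 0<=j<560: v.append(g[i,j])
    if len(v)>8: best.append((np.mean(v),a,len(v)))
print("needle angle",[tuple(np.round(b,2)) for b in sorted(best)[:3]])
s=telemetry.observe(); print(s['clock'],s['position'].round(4),s['force'].round(2))
E
python3 nd.py w4.png
```

```text
clock: 4.65
position: [0.4766, 0.0097, 0.071]
tool_rot: [-3.141, -0.001, 2.851]
force: [-4.4, 1.5, 6.0]
grip_width: -0.0002
finger_force: 3.0
needle angle [(np.float64(14.0), np.float64(0.37), np.float64(15.0)), (np.float64(17.67), np.float64(0.36), np.float64(15.0)), (np.float64(19.31), np.float64(0.28), np.float64(16.0))]
4.8 [0.4766 0.0097 0.0713] [-4.77  1.09  5.9 ]
```

```bash
python3 -m inch '[[0,0,0.002,0,0,0,1],[0,0,0.002,0,0,0,1],[0,0,0,0,0,0,1]]'; python3 nd.py w5.png
```

```text
clock: 5.1
position: [0.4764, 0.0097, 0.0672]
tool_rot: [-3.141, -0.001, 2.851]
force: [-6.0, 3.0, 7.5]
grip_width: 0.0003
finger_force: 4.0
index_gap 0.19 [195.4 138.4] [ 0.4064 -0.007   0.057 ]
needle angle [(np.float64(10.45), np.float64(0.67), np.float64(11.0)), (np.float64(12.91), np.float64(0.66), np.float64(11.0)), (np.float64(15.82), np.float64(0.65), np.float64(11.0))]
5.25 [0.4764 0.0097 0.0674] [-6.36  2.14  7.64]
```

```bash
python3 -m inch '[[0,0,0.0012,0,0,0,1],[0,0,0.0012,0,0,0,1],[0,0,0,0,0,0,1]]'; python3 nd.py w6.png; python3 ang.py w7.png 360 120 560 320; python3 - <<'E'
from h import *
save("side7.png",cv2.resize(grab_frame("side")[170:250,200:310],(800,582),interpolation=cv2.INTER_CUBIC))
a=cv2.imread("pics/side7.png");b=cv2.imread("pics/c_w7.png")
cv2.imwrite("pics/m7.png",np.hstack([cv2.resize(a,(400,400)),cv2.resize(b,(400,400))]))
E
```

```text
clock: 5.55
position: [0.4762, 0.0098, 0.0649]
tool_rot: [-3.141, -0.002, 2.851]
force: [-7.0, 1.4, 8.9]
grip_width: -0.0001
finger_force: 4.6
needle angle [(np.float64(8.6), np.float64(0.86), np.float64(10.0)), (np.float64(11.3), np.float64(0.85), np.float64(10.0)), (np.float64(15.0), np.float64(0.84), np.float64(10.0))]
5.7 [0.4762 0.0097 0.065 ] [-6.81  1.71  8.2 ]
scale 3.0
```

View pics/m7.png

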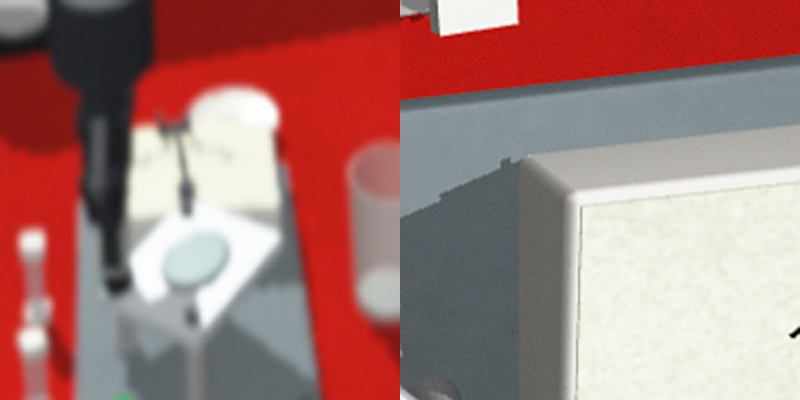

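The side view shows the needle running straight into the index at about (175,130). The measured needle angle is 0.86, the same as the gap. I'll hold here, then lift straight up.

```bash
python3 -m inch '[[0,0,0,0,0,0,1],[0,0,0,0,0,0,1],[0,0,0,0,0,0,1],[0,0,0,0,0,0,1],[0,0,0,0,0,0,1]]' >/dev/null
python3 -m inch '[[0,0,0,0,0,0,1],[0,0,0,0,0,0,1],[0,0,0,0,0,0,1],[0,0,0,0,0,0,1],[0,0,0,0,0,0,1]]' 
python3 nd.py w8.png
python3 -m inch '[[0,0,0,0,0,0,1],[0,0,0,0,0,0,1],[0,0,0,0,0,0,1],[0,0,0,0,0,0,1],[0,0,0,0,0,0,1]]' >/dev/null
python3 -m inch '[[0,0,0,0,0,0,1],[0,0,0,0,0,0,1],[0,0,0,0,0,0,1],[0,0,0,0,0,0,1],[0,0,0,0,0,0,1]]'
python3 -m inch '[[0,0,-0.003,0,0,0,1],[0,0,-0.004,0,0,0,1],[0,0,-0.005,0,0,0,1],[0,0,-0.01,0,0,0,1],[0,0,-0.02,0,0,0,1]]' >/dev/null
python3 -m inch '[[0,0,-0.03,0,0,0,1],[0,0,-0.03,0,0,0,1],[0,0,0,0,0,0,1],[0,0,0,0,0,0,1],[0,0,0,0,0,0,1]]'
python3 nd.py w9.png
```

```text
clock: 6.8
position: [0.4762, 0.0097, 0.065]
tool_rot: [-3.141, -0.002, 2.851]
force: [-7.2, 2.0, 8.0]
grip_width: -0.0001
finger_force: 4.6
needle angle [(np.float64(7.7), np.float64(0.85), np.float64(10.0)), (np.float64(10.4), np.float64(0.86), np.float64(10.0)), (np.float64(11.0), np.float64(0.84), np.float64(10.0))]
6.95 [0.4762 0.0097 0.065 ] [-6.38  1.27  8.71]
clock: 7.95
position: [0.4762, 0.0098, 0.065]
tool_rot: [-3.141, -0.002, 2.851]
force: [-7.4, 1.7, 7.6]
grip_width: -0.0001
finger_force: 4.6
clock: 8.95
position: [0.4767, 0.0096, 0.1666]
tool_rot: [-3.141, -0.001, 2.851]
force: [-1.1, -0.4, -0.4]
grip_width: 0.0001
finger_force: 0.0
needle_tip 0.57 [473.1 309.4] [0.6008 0.13   0.057 ]
needle_tip 0.51 [221.7 119.9] [ 0.4062 -0.0113  0.057 ]
index_gap 0.59 [497.4 252.2] [0.5563 0.1538 0.057 ]
needle angle [(np.float64(18.5), np.float64(0.02), np.float64(22.0)), (np.float64(20.27), np.float64(-0.0), np.float64(22.0)), (np.float64(20.36), np.float64(0.01), np.float64(22.0))]
9.1 [0.4767 0.0095 0.1663] [ 0.33  0.24 -0.71]
```

View pics/w9.png

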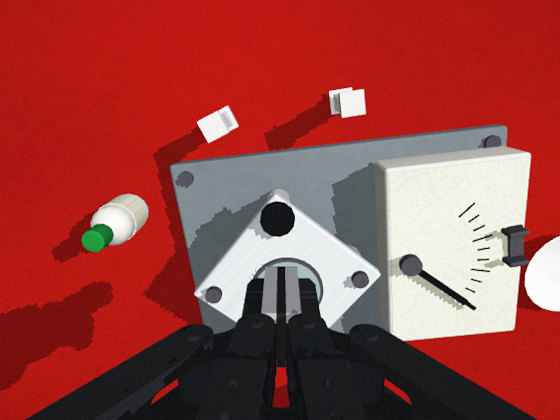

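The plate is back up, with the needle tip at (473,309), its released angle. The index at (515,245), the mount and the bystanders in view have not moved, and the tool is clear.

```bash
python3 -c "from workcell import bot; print(bot.job_done())"
```

```text
the job is handed in; nothing more can be done
None
```

The pad was pressed until the needle stood at 0.86 rad, matching the measured middle of the index gap, held there for over two seconds and released; the plate sprang back up and the job is handed in, though no verdict came back.

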